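# Send a brass disc down the tipping chute

### The arm

A 6-joint arm with a two-finger parallel gripper is mounted at the origin on the work surface; the furniture and walls round the work are solid. World frame = base frame: x ahead of the robot, y to its left, z up, the work surface at z = 0. Lengths are in mm, angles in rad, forces in N, time in s.
With the tool pointing down it reaches from about 350 to 875 mm from the base axis. Payload 4.2 kg.
Tool frame: the origin (TCP) lies midway between the tips of the shut fingers; the grasp point (between the pads) lies 19 mm behind it (arm.grip_depth is the distance from the TCP to the grasp point, in mm); z points along the fingers, x is the direction in which the jaws open and shut, and the axes are right-handed (so a half turn about z gives the same grasp; the last joint's range is limited). The gripper opens to 85 mm and grips with 20 to 120 N. Pads are 22 mm wide; open, the fingers measure 114 mm over their backs; the gripper's body (76 mm by 85 mm) begins 54 mm behind the grasp point. The pads swing forward as they close: fully open they stand 13 mm farther back than shut.
Start: joints at [1.401, 0.385, 0.008, 0, -1.194, -0.259], TCP at [259.829, 568.408, 231.312] pointing down, gripper open.
Joint ranges: [-3.14, 3.14], [-1.21, 2.06], [-1.07, 1.41], [-3.16, 2.05], [-2.99, -0.16], [-3.1, 3.1]. Speed limits (rad/s): [2.79, 2.79, 3.14, 3.14, 3.14, 3.14].

### API

Orientations are given as a unit quaternion [x, y, z, w].
In Python, from bench import arm, eyes, find_in, silhouettes gives the robot as it stands. The module is installed in compiled form; this text tells all that it offers.
- The arm moves only by the tool play_rows, never from a script. Its arguments are lists of equal length, an entry for each row: "offset": the shift along the world's x, y, z in mm, a list of three; "turn": the turn about the world's z in rad. In form: {"offset": [[x, y, z], ...], "turn": [turn, ...]}. A call has 1 to 12 rows; each row shifts and turns the pose as measured when the row begins; what a row does not reach is not made up. A row lasts 1/10 s, in which the tool goes at most 50 mm and 8.59 degrees, less where a joint would pass 70% of its speed; a pose out of reach is approached as far as the arm can. A call is refused whole if a number of a shift passes 50 or a number of a turn 0.15, either way. A call with a gripper value outside its range is refused whole. "grip" is the gripper's target within -1 to 1 (fully open at 1, half-way at 0, shut at -1), set as the call begins (left out, the last holds). The fingers move at their own pace and stop on an object; the grip force is fixed at half the most. Time passes only in rows, so rows that do not move let the fingers close. It gives the time, the measured TCP pose, the force and the opening at its end, in the units of the state.
- arm.read_state(): the state, without advancing time (a new reading comes with each control period).
- eyes.get_image(name): name is "side" or "top" or "wrist"; returns (picture, depth): 384x512x3 uint8, red, green, blue; 384x512 float32, mm along the optical axis (not along the pixel's ray), 0 where there is no reading.
- eyes.camera_params(name): a dict with "camera_matrix" (3x3 intrinsics, pixels), "dist" ([k1, k2, p1, p2, k3] as OpenCV has them; the pictures are not rectified), "camera_from_world" (4x4, takes a point from world to camera coordinates). Camera axes: x right, y down, z forward; pixel columns grow to the right and rows downward; lengths in mm; the calibration is good to about 2 mm. A picture is of the moment at which its call begins: read the wrist's pose just before it. camera_params takes no time and is no camera call; for the wrist camera it gives the pose at the moment of the call.
- arm.job_done(): hands the job in, once; it reports no verdict.
Trained networks look in the newest picture that a camera, given by its name, has taken for a name from the list of things; names that differ only in an ending like _2 or _b are one class to them, and where a whole thing is asked for, a point or a joint stands for the part that bears it (a point fixed in the world has none). Each returns a list of dicts, best first, with "score" (0 to 1); they miss things now and then, are a little off and sometimes report something else, mostly with a low value. They report only what shows in the picture. A call takes as long as a camera call. They do not tell look-alikes from the thing itself.
- find_in(camera, query): "bbox" ([centre column, centre row, width, height] in pixels, round what is visible of it).
- silhouettes(camera, query): "mask" (384x512 bool, what is visible of it) and "bbox" ([centre column, centre row, width, height] in pixels, round what is visible of it).
The state is a dict: "clock": time; "joints": joint angles; "joint_vel": joint speeds; "joint_efforts": joint torques, N m; "position": TCP position; "ee_rot": TCP orientation; "contact_force": force on the tool from outside, world axes, zero at the start; "wrist_torque": the same for the moment, N m; "gripper_width": finger opening in mm.
Only numpy, scipy, OpenCV 4.12 (cv2) and the standard library are available. Lean on these libraries where they do the work, as an engineer would, in place of code of your own. Each camera call takes 0.05 s, during which the arm holds its last target. There are 200 camera calls.

### The job

Take the brass disc out of the leaning rack and stand it on edge in the pivoting tray of the chute, just past the low rib on the outlet side of the pivot, lowering it until the tray carries it before you let go. Let the disc's own weight, not the robot, tip the tray so that the disc rolls down the fixed track and comes to rest against the stop at its lower end, and the emptied tray swings back by itself. Leave the two polishing bars and the roll of masking tape where they are.

Things in the scene. Friction and masses are not known exactly. Their poses are not given: they have to be found in the camera images.
- disc_centre (a point): Centre of the loose brass disc, 93 mm in diameter, 17 mm thick, 0.9 kg. It stands on edge in the rack, leaning 25 degrees from upright, top toward the robot. Local z is its axis (away from the robot and upward). Grip it across its thickness by the free upper rim, tool leaned as the disc is (fingers down and away from the robot).
- rack: Fixed leaning rack that holds the disc, foot 95 x 125 mm. Origin at bench level, x away from the robot, y along it. Back plate on the robot's side and low front lip, 27 mm apart, lean 25 degrees as the disc does; the disc stands on two cross bars between them. The back plate ends 7 mm below the disc's centre, the lip lower: the upper half of the disc is free.
- chute: Fixed chute, foot 84 x 380 mm. Origin at bench level near the tray's pivot, x away from the robot, -y toward its lower end. Its channels lean 25 degrees, tops toward the robot: slick white back wall on the robot's side, low front lip, 25 mm apart. The fixed track starts 124 mm along -y, below the tray, and slopes down at 15 degrees for 180 mm to an upright stop.
- tray_load (a point): Where the disc's centre lies when it stands on the tray at rest, touching the rib, midway between wall and lip; up to 20 mm farther along -y is as good. x: square to the wall, away from the robot and upward (disc axis); -y: to the outlet; z: up in the leaning plane. Along z, the deck is 46.5 mm below, the wall's top 4 mm below, the lip's top 36 mm below. Moves with the tray.
- tray (a joint): Tilt of the pivoting tray (steel channel 142 mm long, dark counterweight at its +y end; a 9 mm high rib across its deck just on the outlet side of the pivot) in rad: 0 at rest, held by the counterweight, deck sloping 6 degrees back; 0.6 fully tipped, 28 degrees down to the fixed track. About 2 N at the loading place starts it tipping; empty, it swings back to 0.
- bay (a point): On the fixed track: where the disc's centre lies when the disc rests against the stop at the lower end, leaning on the back wall.
- white_bar: White polishing bar, 46 x 100 x 41 mm, lying loose on the bench; bystander. Origin at the centre of its underside.
- green_bar: Polishing bar with a green end, 48 x 126 x 42 mm, lying loose on the bench; bystander. Origin at the centre of its underside.
- tape_roll: Roll of masking tape, 104 mm across and 25 mm high, lying loose on the bench; bystander. Origin at the centre of its underside.
Mind the look-alikes: they are no part of the job. What is shaped like the part that bears disc_centre but black is not meant.

How it is judged:
By the outcome, as a careful person would: the job done as asked, in the order asked, and still so for the second after the job is handed in, with the robot touching nothing.
It also fails if it takes over 40 s, if anything falls off the work surface, if the arm or the gripper's body presses on something with over 40 N, if the wrist force passes 120 N, or if a joint passes its speed limit or range.

## Working session

There is one attempt and no reset: what is moved stays moved. The work goes in short steps, Python scripts to look and compute and a tool call to move; the robot and the scene stay as the last step left them, time stands still between calls to the robot, and variables do not carry over. Pictures are saved under pics/ and viewed, on a budget of 10 in all, crops included, one or two more only if the job needs it, and the job is handed in when it is done.

Besides the shell and the picture viewer there is one more tool, called after ">>>" as name([rows], argument=value, ...), one row to a line, values as JSON. play_rows: Moves the arm, as the interface text tells. Its arguments: {"type":"object","properties":{"offset":{"type":"array","items":{"type":"array","items":{"type":"number"}}},"turn":{"type":"array","items":{"type":"number"}},"grip":{"type":"number"}},"required":["offset","turn"]}

```bash
mkdir -p pics
cat > h.py <<'E'
import numpy as np, cv2
from bench import arm, eyes, find_in, silhouettes
from scipy.spatial.transform import Rotation as R
def grab(n):
    P=eyes.camera_params(n); im,d=eyes.get_image(n); return im,d,P
def cloud(d,P):
    h,w=d.shape; v,u=np.mgrid[0:h,0:w]
    K=np.array(P["camera_matrix"]);D=np.array(P["dist"])
    p=cv2.undistortPoints(np.stack([u,v],-1).reshape(-1,1,2).astype(np.float64),K,D).reshape(h,w,2)
    c=np.dstack([p*d[...,None],d]); T=np.linalg.inv(np.array(P["camera_from_world"]))
    return c@T[:3,:3].T+T[:3,3]
def proj(X,P):
    T=np.array(P["camera_from_world"]); r=cv2.Rodrigues(T[:3,:3])[0]
    return cv2.projectPoints(np.array(X,float).reshape(-1,1,3),r,T[:3,3],np.array(P["camera_matrix"]),np.array(P["dist"]))[0].reshape(-1,2)
def save(im,n): cv2.imwrite("pics/"+n,cv2.cvtColor(im,cv2.COLOR_RGB2BGR))
E
python3 - <<'E'
from h import *
ims=[]
for n in("side","top"):
    im,d,P=grab(n); ims.append(im); C=cloud(d,P); np.savez(n,im=im,d=d,C=C)
    T=np.linalg.inv(np.array(P["camera_from_world"])); print(n,T[:3,3].round(),T[:3,2].round(2))
    for q in("disc_centre","rack","chute","tray","white_bar","green_bar","tape_roll"):
        for s in silhouettes(n,q)[:3]:
            m=s["mask"]&(d>0); print(q,round(s["score"],2),np.round(s["bbox"]),np.median(C[m],0).round() if m.any() else None)
print(arm.read_state())
save(np.hstack(ims)[:,:],"a.png")
i=cv2.imread("pics/a.png"); 
cv2.imwrite("pics/a.png",cv2.resize(np.vstack([i[:,:512],i[:,512:]]),(800,1200))[:1200])
a=cv2.imread("pics/a.png");cv2.imwrite("pics/side1.png",a[:600]);cv2.imwrite("pics/top1.png",a[600:])
E
```

```text
side [  477. -1113.  1033.] [ 0.06  0.78 -0.62]
disc_centre 0.69 [255. 197.  25.  19.] [595. 110.  16.]
disc_centre 0.64 [207. 189.  23.  23.] [409. 169.  16.]
disc_centre 0.46 [238. 152.  15.  25.] [518. 247. 109.]
rack 0.82 [248. 168.  29.  34.] [551. 246.  10.]
tray 0.91 [250. 199.  19.  47.] [545. -92. 168.]
white_bar 0.75 [199. 212.  18.  26.] [385.  21.  34.]
green_bar 0.95 [307. 208.  26.  30.] [731.  37.  32.]
tape_roll 0.83 [204. 258.  31.  35.] [ 402. -173.   21.]
top [ 313.  -10. 1282.] [ 0.22 -0.02 -0.97]
disc_centre 0.85 [214. 206.  31.  30.] [571. 118.  17.]
disc_centre 0.83 [156. 224.  32.  14.] [515. 267. 121.]
disc_centre 0.75 [195. 264.  36.  31.] [408. 180.  17.]
rack 0.86 [164. 220.  46.  32.] [565. 249.  11.]
chute 0.61 [311. 195. 142.  47.] [ 561. -174.   68.]
tray 0.92 [275. 201.  78.  22.] [547. -83. 167.]
tray 0.36 [163. 219.  50.  27.] [563. 251.  11.]
white_bar 0.97 [245. 268.  34.  27.] [385.  38.  37.]
green_bar 0.62 [230. 154.  47.  26.] [732.  54.  36.]
green_bar 0.53 [309. 195. 148.  53.] [ 561. -170.   64.]
tape_roll 0.86 [312. 252.  37.  35.] [ 410. -156.   23.]
tape_roll 0.19 [277. 200.  84.  25.] [547. -81. 167.]
{'clock': 0.8, 'joints': array([ 1.40057371e+00,  3.84622302e-01,  7.88415364e-03,  4.60280255e-06,
       -1.19401883e+00, -2.58583968e-01]), 'joint_vel': array([ 0.0004837 , -0.00063583,  0.00101616,  0.00270072, -0.00079088,
       -0.00154316]), 'joint_efforts': array([ 2.15016531e-03, -3.92024517e+01,  1.88612920e+01,  4.19037357e+00,
       -2.32905450e-04,  7.61355778e-06]), 'position': array([259.84194369, 568.3836946 , 231.35348972]), 'ee_rot': array([-5.40470076e-01,  8.41363237e-01,  1.30669885e-05,  1.48616335e-05]), 'contact_force': array([ 0.3284559 ,  0.66760596, -0.38136688]), 'wrist_torque': array([ 0.00996094, -0.03050642,  0.04720372]), 'gripper_width': 85.58144516686723}
```

View pics/side1.png

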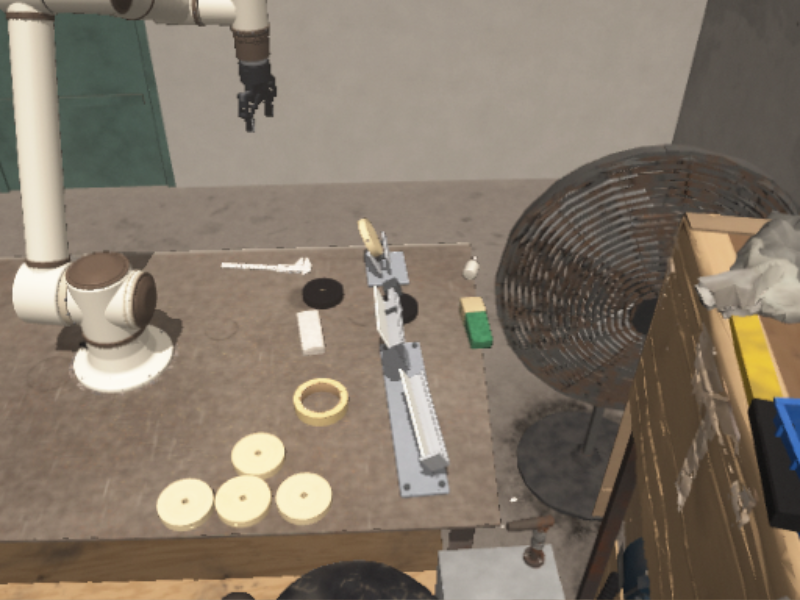

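View pics/top1.png

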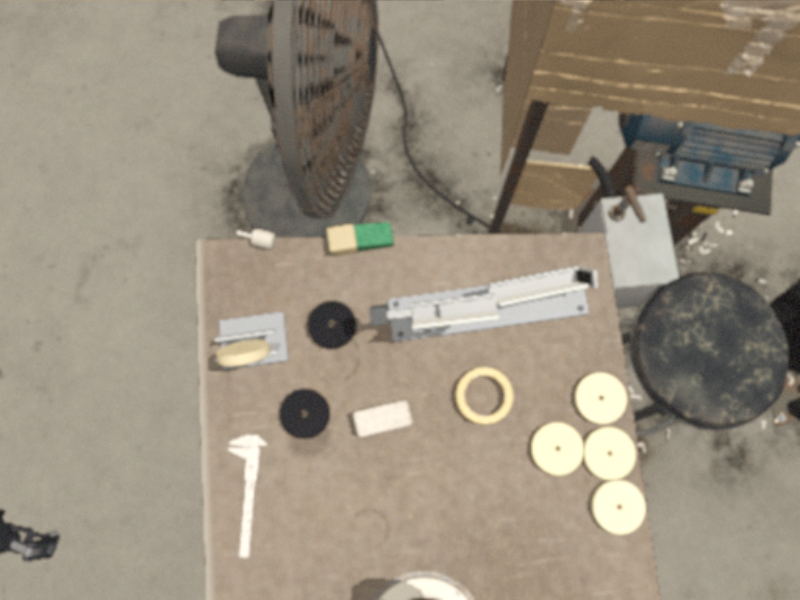

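The candidates in the top view are the black discs at (332,324) and (304,413), the four brass discs lying flat at (601,398), (557,448), (610,453) and (618,507), and the brass disc standing in the rack at (243,352). Only the last stands on edge, leaning, in the rack. Next I'll get its pose, the chute's yaw and the free space around the arm.

Run:
```python
from h import *
S=np.load("side.npz");T=np.load("top.npz")
C=S["C"];print("back wall y", [C[r,c].round() for r,c in((60,300),(100,350),(60,220),(40,80))])
# stuff in region around rack/chute
for n,Z in(("side",S),("top",T)):
    C=Z["C"];im=Z["im"].astype(int)
    def pca(m,t):
        p=C[m]; c=p.mean(0); w,v=np.linalg.eigh(np.cov((p-c).T)); print(n,t,m.sum(),c.round(1),"ext",(np.sqrt(w)).round(1),"n",v[:,0].round(2),"long",v[:,2].round(3),"min",p.min(0).round(),"max",p.max(0).round())
    x,y,z=C[...,0],C[...,1],C[...,2]
    box=lambda a,b,c,d,e,f:(x>a)&(x<b)&(y>c)&(y<d)&(z>e)&(z<f)
    brass=(im[...,0]-im[...,2]>40)
    pca(box(440,640,180,340,25,200)&brass,"disc")
    pca(box(480,660,180,340,4,14),"rackfoot")
    pca(box(470,680,-400,30,60,260),"chute hi")
    pca(box(470,680,-420,30,4,16)&~brass,"chutefoot")
    m=box(480,660,180,340,4,14); r=cv2.minAreaRect(C[m][:,:2].astype(np.float32)); print(r)
    m=box(470,680,-420,30,4,16); r=cv2.minAreaRect(C[m][:,:2].astype(np.float32)); print(r)
top=cv2.resize(T["im"][170:260,130:400],None,fx=2.9,fy=2.9,interpolation=cv2.INTER_CUBIC)
sd=cv2.resize(S["im"][130:320,200:300],None,fx=2.9,fy=2.9,interpolation=cv2.INTER_CUBIC)
c=np.zeros((600,800,3),np.uint8); c[:261,:783]=top; c[265:265+335,:290]=sd[:335]
c[265:265+250,300:590]=sd[300:550]
save(c,"crop.png")
```

```text
back wall y [array([1023., 1971., -294.]), array([1432., 1991., -628.]), array([ 461., 1976., -286.]), array([-477., 1986., -121.])]
side disc 205 [517.1 250.8 109.8] ext [ 5.1 23.4 24.2] n [ 0.87 -0.06  0.5 ] long [ 0.5    0.041 -0.865] min [491. 214.  58.] max [545. 313. 143.]
side rackfoot 399 [558.7 260.5   8.9] ext [ 2.4 31.9 37.6] n [-0.  0.  1.] long [-0.572 -0.82   0.   ] min [481. 180.   4.] max [658. 339.  14.]
side chute hi 1560 [ 571.4 -199.1  118. ] ext [ 10.9  30.4 114.4] n [0.87 0.02 0.49] long [ 0.197 -0.927 -0.319] min [ 515. -375.   60.] max [623.  29. 204.]
side chutefoot 1857 [ 567.1 -213.2    9.1] ext [  2.4  26.7 120.9] n [-0.01 -0.    1.  ] long [-0.034  0.999  0.   ] min [ 471. -416.    4.] max [678.  29.  16.]
((565.3167114257812, 261.866455078125), (154.8690643310547, 172.95921325683594), 85.24075317382812)
((572.2842407226562, -194.65806579589844), (205.0630645751953, 443.4161376953125), 1.1842317581176758)
top disc 423 [515.8 267.6 116.1] ext [ 4.6 24.  25.1] n [0.84 0.02 0.54] long [ 0.509  0.322 -0.799] min [493. 225.  59.] max [548. 316. 146.]
top rackfoot 790 [569.2 260.9   8.9] ext [ 2.6 35.2 41.4] n [ 0.01 -0.    1.  ] long [-0.427 -0.904  0.001] min [480. 180.   4.] max [659. 336.  14.]
top chute hi 2028 [ 565.6 -167.7  131. ] ext [ 11.2  29.  117.5] n [0.87 0.02 0.5 ] long [ 0.201 -0.928 -0.313] min [ 517. -371.   60.] max [628.  30. 206.]
top chutefoot 1967 [ 568.3 -185.2    9.1] ext [  2.9  37.1 121.6] n [ 0. -0.  1.] long [-0.021 -1.    -0.001] min [ 470. -420.    4.] max [680.  28.  16.]
((569.651611328125, 257.94110107421875), (178.16412353515625, 155.9250030517578), 0.4130547046661377)
((575.7326049804688, -195.8114471435547), (446.565185546875, 208.1339111328125), 89.51268005371094)
```

View pics/crop.png

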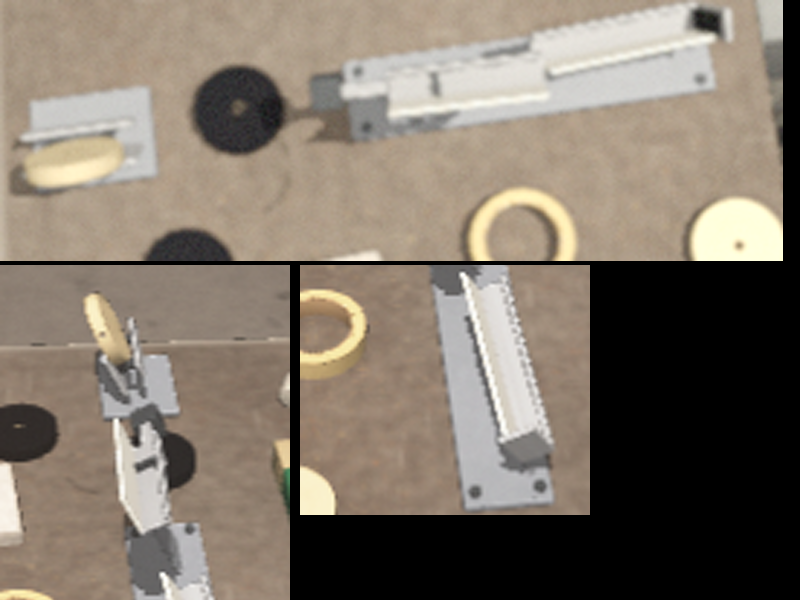

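The crop confirms it: the brass disc leans in the grey rack, and the black ones lie flat. Rows can't command a tilt, so I'll check in free air whether reaching past the limit makes the tool lean outward.

>>> play_rows([
  [20, 44, 0],
  [20, 44, 0],
  [20, 44, 0],
  [20, 44, 0],
  [20, 44, 0],
  [20, 44, 0],
  [20, 44, 0],
  [20, 44, 0],
], turn=[0, 0, 0, 0, 0, 0, 0, 0])

```text
clock: 1.6
position: [390.5, 853.7, 216.4]
ee_rot: [-0.541, 0.841, 0.004, 0.011]
contact_force: [14.0, 7.0, 33.3]
gripper_width: 85.4
```

>>> play_rows([
  [20, 45, 0],
  [20, 45, 0],
  [20, 45, 0],
  [20, 45, 0],
  [20, 45, 0],
  [20, 45, 0],
], turn=[0, 0, 0, 0, 0, 0])

```text
clock: 2.2
position: [421.5, 925.4, 124.1]
ee_rot: [-0.539, 0.838, 0.041, 0.081]
contact_force: [-0.2, 0.5, 0.0]
gripper_width: 85.3
```

Run:
```python
from h import *
s=arm.read_state(); M=R.from_quat(s["ee_rot"]).as_matrix()
print(s["joints"].round(3),s["position"].round(),M.round(3).tolist(),s["clock"])
```

```text
[ 1.316  1.245  1.406  0.049 -1.558 -0.169] [421. 925. 124.] [[-0.406, -0.909, 0.091], [-0.896, 0.416, 0.155], [-0.179, -0.019, -0.984]] 2.2
```

>>> play_rows([
  [20, 45, 15],
  [20, 45, 15],
  [20, 45, 15],
  [20, 45, 15],
], turn=[0, 0, 0, 0])

```text
clock: 2.6
position: [435.4, 958.8, 131.2]
ee_rot: [-0.535, 0.831, 0.07, 0.134]
contact_force: [0.3, 1.1, -0.2]
gripper_width: 85.5
```

```bash
cat > st.py <<'E'
from h import *
s=arm.read_state(); M=R.from_quat(s["ee_rot"]).as_matrix()
z=M[:,2];x=M[:,0]
print(s["joints"].round(3),s["position"].round(1),"z",z.round(3),"x",x.round(3),"y",M[:,1].round(3),"tilt",np.degrees(np.arccos(-z[2])).round(2),"az",np.degrees(np.arctan2(z[1],z[0])).round(1),"roll",np.degrees(np.arcsin(M[2,1])).round(2),"F",s["contact_force"].round(1),s["gripper_width"].round(1),s["clock"])
E
python3 st.py
```

```text
Traceback (most recent call last):
  File "st.py", line 4, in <module>
    print(s["joints"].round(3),s["position"].round(1),"z",z.round(3),"x",x.round(3),"y",M[:,1].round(3),"tilt",np.degrees(np.arccos(-z[2])).round(2),"az",np.degrees(np.arctan2(z[1],z[0])).round(1),"roll",np.degrees(np.arcsin(M[2,1])).round(2),"F",s["contact_force"].round(1),s["gripper_width"].round(1),s["clock"])
                                                                                                                                                                                                                                                                                   ^^^^^^^^^^^^^^^^^^^^^^^^
AttributeError: 'float' object has no attribute 'round'
```

>>> play_rows([
  [20, 45, 15],
  [20, 45, 15],
  [20, 45, 15],
  [20, 45, 15],
], turn=[0, 0, 0, 0])

```text
clock: 3.0
position: [449.5, 992.0, 145.5]
ee_rot: [-0.529, 0.821, 0.102, 0.189]
contact_force: [-0.6, -0.5, 0.4]
gripper_width: 85.2
```

```bash
sed -i 's/s\["gripper_width"\].round(1)/s["gripper_width"]/' st.py; python3 st.py
```

```text
[ 1.321  1.256  1.407  0.11  -1.303 -0.182] [449.5 992.  145.5] z [ 0.202  0.367 -0.908] x [-0.368 -0.831 -0.418] y [-0.907  0.419 -0.033] tilt 24.77 az 61.1 roll -1.89 F [-0.6 -0.5  0.4] 85.15876938686506 3.0
```

>>> play_rows([
  [0, -48, 14],
  [0, -48, 14],
  [0, -48, 14],
  [0, -48, 14],
  [0, -48, 14],
  [0, -48, 14],
  [0, -48, 14],
  [0, -48, 14],
  [0, -48, 14],
  [0, -48, 14],
  [0, -48, 14],
  [0, -48, 14],
], turn=[0, 0, -0.1, -0.1, -0.1, -0.1, -0.1, -0.1, -0.1, -0.1, -0.1, -0.1])

```text
clock: 4.2
position: [448.8, 469.3, 278.2]
ee_rot: [-0.061, 0.977, -0.006, 0.206]
contact_force: [0.6, -0.0, 0.8]
gripper_width: 85.4
```

```bash
python3 st.py
```

```text
[ 1.206  0.273 -0.27   0.487 -0.92  -1.36 ] [448.8 469.3 278.2] z [ 0.403  0.013 -0.915] x [-0.908 -0.121 -0.402] y [-0.116  0.993 -0.038] tilt 23.81 az 1.8 roll -2.15 F [ 0.6 -0.   0.8] 85.44847047806839 4.2
```

>>> play_rows([
  [-3, -45, 3],
  [-3, -45, 3],
  [-3, -45, 3],
  [-3, -45, 3],
  [0, -38, 0],
  [0, 0, 0],
], turn=[-0.03, -0.03, -0.03, -0.03, -0.01, 0])

```text
clock: 4.8
position: [434.8, 239.0, 294.6]
ee_rot: [0.008, 0.978, -0.018, 0.207]
contact_force: [0.1, -0.5, -0.2]
gripper_width: 85.3
```

```bash
python3 st.py
cat > look.py <<'E'
from h import *
im,d,P=grab("wrist"); C=cloud(d,P); np.savez("wrist",im=im,d=d,C=C)
x,y,z=C[...,0],C[...,1],C[...,2]; I=im.astype(int)
for q in("disc_centre","rack","tray"):
    for s in silhouettes("wrist",q)[:3]:
        m=s["mask"]&(d>0); print(q,round(s["score"],2),np.round(s["bbox"]),np.median(C[m],0).round() if m.any() else None)
s=arm.read_state(); print(proj([s["position"]],P))
import sys; save(cv2.resize(im,(768,576)),sys.argv[1])
E
python3 look.py w1.png
```

```text
[ 1.031 -0.039 -0.595  0.493 -0.887 -1.338] [434.8 239.  294.6] z [ 0.405 -0.038 -0.913] x [-0.914  0.009 -0.406] y [ 0.023  0.999 -0.031] tilt 24.01 az -5.3 roll -1.77 F [ 0.1 -0.5 -0.2] 85.29519286303011 4.8
disc_centre 0.93 [250. 191.  22.  83.] [503. 257. 133.]
disc_centre 0.73 [375. 105.  84.  88.] [404. 179.  17.]
disc_centre 0.69 [243.  50.  70.  81.] [565. 117.  17.]
rack 0.96 [255. 180.  68. 108.] [534. 257.  11.]
[[245.45442116 266.64277501]]
```

View pics/w1.png

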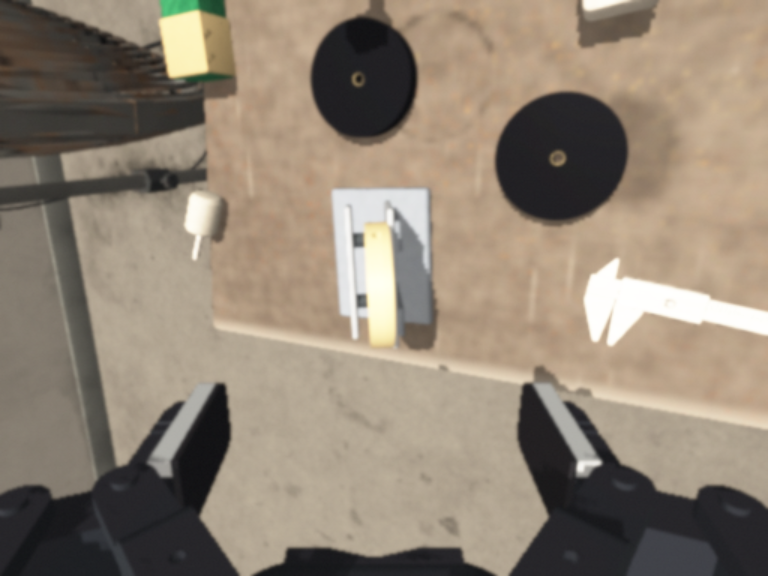

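```bash
cat > fit.py <<'E'
from h import *
from scipy.optimize import least_squares
Z=np.load("wrist.npz");C=Z["C"];im=Z["im"].astype(int)
m=silhouettes("wrist","disc_centre")[0]["mask"]&(Z["d"]>0); p=C[m]; p=p[p[:,2]>60]
def axes(yaw):
    n=np.array([np.cos(.4363)*np.cos(yaw),np.cos(.4363)*np.sin(yaw),np.sin(.4363)]); return n
def res(q):
    n=axes(q[3]); r=p-q[:3]; h=r@n; rad=np.linalg.norm(r-np.outer(h,n),axis=1)
    a=rad-46.5; b=abs(h)-8.5
    return np.where((a>0)&(b>0),np.hypot(np.maximum(a,0),np.maximum(b,0)),np.maximum(a,b))
f=least_squares(res,[515,257,100,0],loss="soft_l1",f_scale=1.5,x_scale=[1,1,1,.02])
print(len(p),f.x.round(3),np.abs(f.fun).mean().round(2), "yaw",np.degrees(f.x[3]).round(2))
S=np.load("side.npz");B=[]
x,y,z=C[...,0],C[...,1],C[...,2]
q=C[(x>470)&(x<660)&(y>180)&(y<340)&(z>5)&(z<14)&(im.max(-1)-im.min(-1)<30)&(im.min(-1)>110)]
print(len(q),cv2.minAreaRect(q[:,:2].astype(np.float32)))
c,n=f.x[:3],axes(f.x[3]);s=arm.read_state();M=R.from_quat(s["ee_rot"]).as_matrix()
up=np.cross(n,[-np.sin(f.x[3]),np.cos(f.x[3]),0]); print("up",up,"c in tool",(M.T@(c-s["position"])).round(1))
print("tool x vs n deg",np.degrees(np.arccos(abs(M[:,0]@n))))
E
python3 fit.py
```

```text
1427 [5.18623e+02 2.69321e+02 9.71370e+01 2.60000e-02] 0.5 yaw 1.5
3476 ((554.5426025390625, 270.84844970703125), (95.03514099121094, 124.42890167236328), 2.0252954959869385)
up [-0.42244405 -0.01106656  0.90632144] c in tool [  4.8  32.8 212.8]
tool x vs n deg 1.9019450211328
```

>>> play_rows([
  [-4, 35, 0],
  [16, -1, -36],
  [16, -1, -36],
  [16, -1, -36],
  [16, -1, -36],
  [0, 0, 0],
  [0, 0, 0],
], turn=[0.04, 0, 0, 0, 0, 0, 0])

```text
clock: 5.75
position: [498.6, 288.5, 144.9]
ee_rot: [-0.021, 0.978, -0.01, 0.208]
contact_force: [-0.2, 0.0, -0.5]
gripper_width: 85.2
```

```bash
python3 st.py; python3 look.py w2.png; sed -i 's/p\[:,2\]>60/p[:,2]>60/' fit.py; python3 fit.py
```

```text
[ 0.878  0.246 -0.761  0.86  -0.435 -1.601] [498.6 288.5 144.9] z [ 0.407 -0.01  -0.913] x [-0.913 -0.045 -0.406] y [-0.037  0.999 -0.028] tilt 24.02 az -1.4 roll -1.58 F [-0.2  0.  -0.5] 85.22352032840425 5.75
disc_centre 0.89 [253. 188.  34. 157.] [502. 255. 134.]
disc_centre 0.65 [246.  12.  86.  23.] [565. 157.  17.]
disc_centre 0.64 [454.  61. 113. 122.] [416. 189.  17.]
rack 0.72 [259. 166. 104. 168.] [533. 253.  11.]
[[246.09212915 261.49010356]]
5345 [5.17870e+02 2.69208e+02 9.67570e+01 3.30000e-02] 0.43 yaw 1.9
6324 ((554.5330810546875, 270.7370300292969), (95.56209564208984, 124.16719818115234), 2.2107009887695312)
up [-0.42235547 -0.0140464   0.90632144] c in tool [  3.7 -19.5  54.3]
tool x vs n deg 1.1784753731735187
```

>>> play_rows([
  [-1, -7, 0],
  [-1, -6, 0],
  [-1, -3, -1],
  [0, 0, 0],
  [0, 0, 0],
], turn=[0, 0, 0, 0, 0])

```text
clock: 6.5
position: [494.8, 273.0, 150.5]
ee_rot: [-0.021, 0.977, -0.005, 0.212]
contact_force: [-0.0, -0.1, -0.0]
gripper_width: 85.5
```

>>> play_rows([
  [4, -1, -10],
  [4, -1, -10],
  [4, -1, -10],
  [3, 0, -8],
  [0, 0, 0],
  [0, 0, 0],
], turn=[0, 0, 0, 0, 0, 0])

```text
clock: 7.1
position: [510.9, 271.3, 112.2]
ee_rot: [-0.022, 0.977, -0.003, 0.213]
contact_force: [-0.5, -0.1, 0.5]
gripper_width: 85.3
```

```bash
python3 st.py
```

```text
[ 0.72   0.28  -0.86   1.238 -0.292 -1.854] [510.9 271.3 112.2] z [ 0.415  0.003 -0.91 ] x [-0.909 -0.044 -0.415] y [-0.041  0.999 -0.016] tilt 24.54 az 0.4 roll -0.9 F [-0.5 -0.1  0.5] 85.31752683195208 7.1
```

>>> play_rows([
  [1, 0, -4],
  [1, 0, -2],
  [0, 0, 0],
  [0, 0, 0],
], turn=[0, 0, 0, 0])

```text
clock: 7.5
position: [513.6, 272.6, 108.0]
ee_rot: [-0.022, 0.977, -0.002, 0.214]
contact_force: [-0.5, 0.4, -0.2]
gripper_width: 85.4
```

>>> play_rows([
  [0, 0, 0],
  [0, 0, 0],
  [0, 0, 0],
  [0, 0, 0],
  [0, 0, 0],
  [0, 0, 0],
  [0, 0, 0],
  [0, 0, 0],
], turn=[0, 0, 0, 0, 0, 0, 0, 0], grip=-1)

```text
clock: 8.3
position: [513.3, 273.3, 109.0]
ee_rot: [-0.022, 0.977, -0.002, 0.214]
contact_force: [-1.2, -0.9, 1.0]
gripper_width: 16.4
```

```bash
python3 st.py
```

```text
[ 0.698  0.287 -0.866  1.307 -0.277 -1.903] [513.3 273.3 109. ] z [ 0.419  0.006 -0.908] x [-0.907 -0.044 -0.418] y [-0.042  0.999 -0.013] tilt 24.75 az 0.9 roll -0.73 F [-1.2 -0.9  1. ] 16.39780960503192 8.3
```

>>> play_rows([
  [-4, 0, 9],
  [-8, 0, 18],
  [-10, 0, 22],
  [-10, 0, 22],
  [-10, 0, 22],
  [-10, 0, 22],
  [-8, 0, 20],
  [0, 0, 0],
], turn=[0, 0, 0, 0, 0, 0, 0, 0])

```text
clock: 9.1
position: [443.4, 260.4, 227.8]
ee_rot: [-0.017, 0.98, -0.015, 0.196]
contact_force: [0.6, 1.0, -8.6]
gripper_width: 16.1
```

```bash
python3 st.py
```

```text
[ 1.011  0.058 -0.679  0.545 -0.712 -1.373] [443.4 260.4 227.8] z [ 0.385 -0.023 -0.922] x [-0.922 -0.039 -0.384] y [-0.027  0.999 -0.036] tilt 22.72 az -3.5 roll -2.09 F [ 0.6  1.  -8.6] 16.096881254656388 9.1
```

>>> play_rows([
  [-3, -20, 24],
  [-2, -36, 24],
  [-2, -38, 24],
  [-2, -38, 24],
  [-2, -38, 22],
  [-2, -25, 12],
  [0, -10, 0],
  [0, 0, 0],
  [0, 0, 0],
], turn=[0, 0, 0, 0, 0, 0, 0, 0, 0])

```text
clock: 10.0
position: [413.5, 36.1, 329.4]
ee_rot: [-0.012, 0.985, -0.031, 0.168]
contact_force: [0.2, 0.3, -8.1]
gripper_width: 16.4
```

```bash
python3 st.py; python3 look.py w3.png
```

```text
[ 0.666 -0.236 -0.585  0.3   -1.007 -0.774] [413.5  36.1 329.4] z [ 0.331 -0.057 -0.942] x [-0.943 -0.035 -0.33 ] y [-0.014  0.998 -0.065] tilt 19.64 az -9.8 roll -3.75 F [ 0.2  0.3 -8.1] 16.403380459754114 10.0
disc_centre 0.9 [210. 197.  34.  58.] [580. 116.  18.]
disc_centre 0.82 [324. 255.  63.  60.] [402. 174.  17.]
disc_centre 0.79 [249. 242.  44. 190.] [405.  14. 356.]
rack 0.65 [219. 302.  35. 101.] [509. 303.  85.]
tray 0.56 [179.  85.  49. 170.] [548. -62. 164.]
[[244.22707523 261.54082546]]
```

View pics/w3.png

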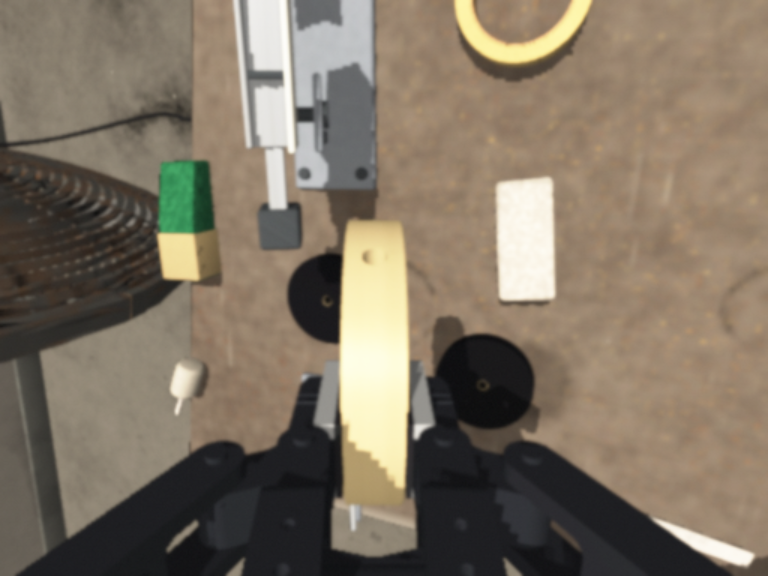

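The disc is held upright at columns 340-408. The tray is at upper left (235-295, 0-150), its rib is the dark line at about (265,75) and the counterweight is at (280,228). I'll measure the chute in its leaning frame.

```bash
cat > chute.py <<'E'
from h import *
Z=np.load("wrist.npz");C=Z["C"];im=Z["im"].astype(int)
# white back wall plane: bright points; fit yaw with lean 25 using wall inner plane
x,y,z=C[...,0],C[...,1],C[...,2]
reg=(x>500)&(x<640)&(y<60)&(y>-400)&(z>60)&(z<260)
p=C[reg]; 
psi0=np.radians(2.0)
a=np.radians(25)
def fr(psi):
    n=np.array([np.cos(a)*np.cos(psi),np.cos(a)*np.sin(psi),np.sin(a)]); e=np.array([-np.sin(psi),np.cos(psi),0]); return np.array([n,e,np.cross(n,e)])
foot=C[(x>480)&(x<680)&(y<30)&(y>-420)&(z>4)&(z<14)&(im.max(-1)-im.min(-1)<30)&(im.min(-1)>60)]
print("foot",len(foot),cv2.minAreaRect(foot[:,:2].astype(np.float32)))
F=fr(psi0);q=p@F.T
print("n,e,u ranges",q.min(0).round(),q.max(0).round())
for e0 in range(int(q[:,1].min()),int(q[:,1].max()),10):
    s=q[(q[:,1]>=e0)&(q[:,1]<e0+10)]
    # per n bin: median u
    print(e0,[(int(b),int(np.median(s[(s[:,0]>=b)&(s[:,0]<b+4),2]))) for b in range(500,590,4) if ((s[:,0]>=b)&(s[:,0]<b+4)).sum()>3])
E
python3 chute.py
```

```text
foot 6133 ((570.94287109375, -78.06071472167969), (84.11884307861328, 167.9041748046875), 2.1171114444732666)
n,e,u ranges [ 524. -139. -119.] [579.  19. -34.]
-139 [(544, -61), (552, -77), (556, -77), (560, -77), (564, -77), (568, -78), (572, -77), (576, -68)]
-129 [(544, -37), (548, -36), (552, -79), (556, -79), (560, -79), (564, -79), (568, -78), (572, -77), (576, -68)]
-119 [(544, -39), (548, -38), (552, -79), (556, -79), (560, -80), (564, -80), (568, -80), (572, -78), (576, -69)]
-109 [(544, -39), (548, -39), (552, -80), (556, -80), (560, -80), (564, -80), (568, -80), (572, -77), (576, -70)]
-99 [(528, -82), (532, -82), (544, -40), (548, -40), (552, -81), (556, -81), (560, -74), (564, -80), (568, -80), (572, -73), (576, -71)]
-89 [(524, -89), (528, -82), (532, -82), (544, -41), (548, -40), (552, -82), (556, -82), (560, -82), (564, -82), (568, -82), (572, -80), (576, -72)]
-79 [(524, -87), (528, -82), (532, -82), (536, -91), (540, -91), (544, -49), (548, -42), (552, -84), (556, -84), (560, -83), (564, -83), (568, -83), (572, -79), (576, -73)]
-69 [(524, -96), (528, -82), (532, -81), (544, -43), (548, -43), (552, -84), (556, -84), (560, -84), (564, -84), (568, -84), (572, -81), (576, -74)]
-59 [(524, -113), (528, -82), (532, -82), (544, -44), (548, -44), (552, -85), (556, -86), (560, -86), (564, -86), (568, -85), (572, -82), (576, -75)]
-49 [(552, -91), (556, -90), (560, -90), (564, -90)]
-39 [(552, -94), (556, -91), (560, -91), (564, -91)]
-29 [(552, -92), (556, -92), (560, -92), (564, -92)]
-19 [(544, -107), (548, -99), (552, -97), (556, -93), (560, -93), (564, -93), (568, -99), (572, -99)]
-9 [(544, -94), (548, -91), (552, -91), (556, -92), (560, -91), (564, -92), (568, -91), (572, -92)]
1 [(544, -95), (548, -92), (552, -92), (556, -92), (560, -92), (564, -92), (568, -92), (572, -93)]
11 [(544, -94), (548, -93), (552, -93), (556, -93), (560, -93), (564, -93), (568, -94), (572, -94)]
```

```bash
cat >> chute.py <<'E'
print("---")
m=reg; q=C[m]@F.T; g=im[m].mean(-1)
for e0 in np.arange(-112,-80,2):
    s=(q[:,1]>=e0)&(q[:,1]<e0+2)&(q[:,0]>555)&(q[:,0]<572); print(e0,s.sum(),np.percentile(q[s,2],[5,50,95]).round(1),np.percentile(g[s],[5,50,95]).round())
s=(q[:,1]<-100)&(q[:,1]>-135); h=q[s]
for u0 in range(-80,-34,4):
    w=h[(h[:,2]>=u0)&(h[:,2]<u0+4)]; print(u0,len(w),np.percentile(w[:,0],[2,50,98]).round(1) if len(w) else "")
E
python3 chute.py | sed -n '/---/,$p'
```

```text
---
-112 46 [-81.4 -80.1 -79. ] [208. 232. 234.]
-110 44 [-81.2 -80.2 -78.7] [170. 231. 233.]
-108 37 [-81.3 -80.5 -79.4] [160. 231. 232.]
-106 46 [-81.8 -80.8 -79.5] [164. 231. 232.]
-104 43 [-81.8 -80.7 -79.4] [156. 230. 232.]
-102 37 [-82.2 -81.1 -79.8] [147. 200. 226.]
-100 18 [-73.8 -73.  -71.5] [111. 147. 151.]
-98 42 [-73.5 -72.7 -71.3] [ 90.  96. 109.]
-96 66 [-82.5 -72.8 -71.5] [ 85.  93. 116.]
-94 37 [-83.2 -82.1 -80.5] [126. 131. 139.]
-92 41 [-83.4 -82.1 -81. ] [134. 149. 187.]
-90 45 [-83.6 -82.  -80.6] [162. 217. 228.]
-88 35 [-83.7 -82.4 -81.2] [166. 229. 230.]
-86 36 [-83.5 -82.6 -81.8] [190. 229. 230.]
-84 38 [-83.9 -82.6 -81.2] [192. 229. 230.]
-82 46 [-84.3 -83.1 -81.6] [191. 228. 230.]
-80 661 [552.6 563.4 574.6]
-76 41 [545.8 574.6 577.8]
-72 177 [545.8 576.1 578.3]
-68 29 [545.6 576.  578.2]
-64 8 [545.6 545.7 545.8]
-60 10 [545.7 545.8 545.9]
-56 10 [545.6 545.7 545.8]
-52 6 [545.6 545.7 545.8]
-48 13 [545.6 545.7 545.8]
-44 16 [545.6 545.8 549.1]
-40 172 [545.8 547.5 549.6]
-36 17 [546.5 548.1 549.2]
```

```bash
cat > go.py <<'E'
from h import *
import sys
a=np.radians(25);psi=np.radians(2.0)
n=np.array([np.cos(a)*np.cos(psi),np.cos(a)*np.sin(psi),np.sin(a)]); e=np.array([-np.sin(psi),np.cos(psi),0]); F=np.array([n,e,np.cross(n,e)])
T=F.T@np.array([565.,-128,-31.9])
s=arm.read_state();M=R.from_quat(s["ee_rot"]).as_matrix()
c=s["position"]+M@np.array([0,-4.1,13.0])
print("disc now n,e,u",(F@c).round(1),"to go world",(T-c).round(1),"hover70",(T+70*F[2]-c).round(1))
print("disc axis err n/e/u",(F@-M[:,0]).round(3),"F",s["contact_force"].round(1),s["gripper_width"],s["clock"], "q",s["joints"].round(2))
E
python3 go.py
```

```text
disc now n,e,u [515.4  18.1 111.7] to go world [ 110.7 -142.3 -109.2] hover70 [  81.1 -143.4  -45.8]
disc axis err n/e/u [ 0.995  0.004 -0.097] F [-0.   0.2 -8.1] 16.01715967339718 10.2 q [ 0.67 -0.24 -0.58  0.3  -1.01 -0.77]
```

>>> play_rows([
  [10, -16, -5],
  [17, -30, -9],
  [17, -30, -9],
  [16, -28, -9],
  [10, -15, -5],
  [3, -8, -2],
  [0, 0, 0],
  [0, 0, 0],
], turn=[0, 0, 0, 0, 0, 0, 0, 0])

```text
clock: 11.0
position: [492.2, -89.6, 287.0]
ee_rot: [-0.02, 0.986, -0.031, 0.165]
contact_force: [1.1, -0.3, -8.1]
gripper_width: 16.2
```

```bash
python3 go.py;python3 st.py
```

```text
disc now n,e,u [ 563.  -111.7   40.9] to go world [ 33.1 -15.1 -65.2] hover70 [  3.6 -16.2  -1.7]
disc axis err n/e/u [ 0.994  0.017 -0.106] F [ 1.1 -0.3 -8.1] 16.190178626578284 11.0 q [ 0.22 -0.04 -0.49  0.17 -0.82 -0.28]
[ 0.219 -0.041 -0.486  0.172 -0.818 -0.277] [492.2 -89.6 287. ] z [ 0.327 -0.055 -0.943] x [-0.945 -0.05  -0.325] y [-0.029  0.997 -0.068] tilt 19.37 az -9.5 roll -3.92 F [ 1.1 -0.3 -8.1] 16.190178626578284 11.0
```

>>> play_rows([
  [2, -5, 0],
  [3, -6, 0],
  [1, -3, 0],
  [0, 0, 0],
  [0, 0, 0],
], turn=[0, 0, 0, 0, 0])

```text
clock: 11.5
position: [498.9, -102.6, 287.6]
ee_rot: [-0.022, 0.985, -0.031, 0.166]
contact_force: [0.0, -0.2, -8.0]
gripper_width: 16.4
```

```bash
sed -i 's/\[565\.,/[567.,/' go.py; python3 go.py; python3 look.py w4.png
python3 - <<'E'
from h import *
import sys; sys.argv=['x']
exec(open("go.py").read().split("s=arm")[0])
Z=np.load("wrist.npz");C=Z["C"];im=Z["im"].astype(int)
q=C@F.T; d=Z["d"]>0
br=d&(im[...,0]-im[...,2]>40)&(np.abs(q[...,1]+125)<60)&(np.abs(q[...,0]-565)<30)&(q[...,2]>0)
b=q[br]
print("disc",br.sum(),b.min(0).round(1),b.max(0).round(1))
for u0 in range(40,100,6):
    w=b[(b[:,2]>=u0)&(b[:,2]<u0+6)]
    if len(w)>5: print(u0,len(w),"n",np.percentile(w[:,0],[1,99]).round(1),"e",np.percentile(w[:,1],[1,99]).round(1))
for e0 in range(-230,-100,10):
    s=d&(q[...,1]>=e0)&(q[...,1]<e0+10)&(q[...,0]>530)&(q[...,0]<590)&(q[...,2]>-120)&(q[...,2]<-20); h=q[s]
    if s.sum()>10:
        w=h[(h[:,2]>-48)]; l=h[(h[:,2]<-58)&(h[:,0]>570)&(h[:,2]>-76)]; dk=h[(h[:,0]>556)&(h[:,0]<568)]
        print(e0,"wall",np.percentile(w[:,0],[2,98]).round(1) if len(w) else "","lip",np.percentile(l[:,0],[2,98]).round(1) if len(l) else "","deck",np.median(dk[:,2]).round(1) if len(dk) else "")
E
```

```text
disc now n,e,u [ 568.9 -124.9   38.8] to go world [ 28.3  -2.1 -64.9] hover70 [-1.3 -3.1 -1.4]
disc axis err n/e/u [ 0.994  0.021 -0.105] F [ 0.  -0.2 -8. ] 16.36763863684679 11.5 q [ 0.18 -0.02 -0.46  0.15 -0.82 -0.23]
disc_centre 0.68 [250. 243.  46. 184.] [ 491. -125.  314.]
disc_centre 0.48 [362. 367.  44.  34.] [410. 149.  18.]
rack 0.92 [254. 362.  47.  27.] [572. 217.  11.]
tray 0.63 [245. 170.  50. 141.] [ 549. -153.  175.]
[[247.8638332  257.88431489]]
disc 7069 [ 559.6 -171.6   34.4] [581.8 -91.9  90.8]
40 120 n [561.2 577.9] e [-171.6 -170.3]
46 195 n [562.  578.7] e [-171. -169.]
52 401 n [562.4 579.5] e [-169.7 -161.3]
58 382 n [560.6 580.9] e [-167.5 -131.2]
64 635 n [562.2 580.5] e [-164.2 -130.9]
70 1089 n [563.  581.1] e [-159.8  -92.4]
76 1437 n [563.8 581.3] e [-153.6  -98.2]
82 2739 n [564.6 581.4] e [-139.  -108.6]
88 32 n [565.2 565.6] e [-129.6 -117.5]
-230 wall  lip  deck 
-220 wall  lip  deck 
-200 wall [547.6 550.8] lip [570.3 579.8] deck -72.1
-190 wall [547.  550.9] lip [570.2 579.8] deck -72.7
-180 wall [547.1 550.9] lip [570.1 579.7] deck -73.8
-170 wall [546.8 550.8] lip [570.7 579.6] deck -74.7
-160 wall [546.7 547.9] lip [570.7 579.1] deck -75.4
-150 wall [546.8 546.8] lip [574.3 579. ] deck 
-140 wall  lip [575.8 579. ] deck 
-130 wall  lip [575.7 579. ] deck 
-120 wall  lip [575.6 579. ] deck 
-110 wall  lip [575.6 579. ] deck
```

View pics/w4.png

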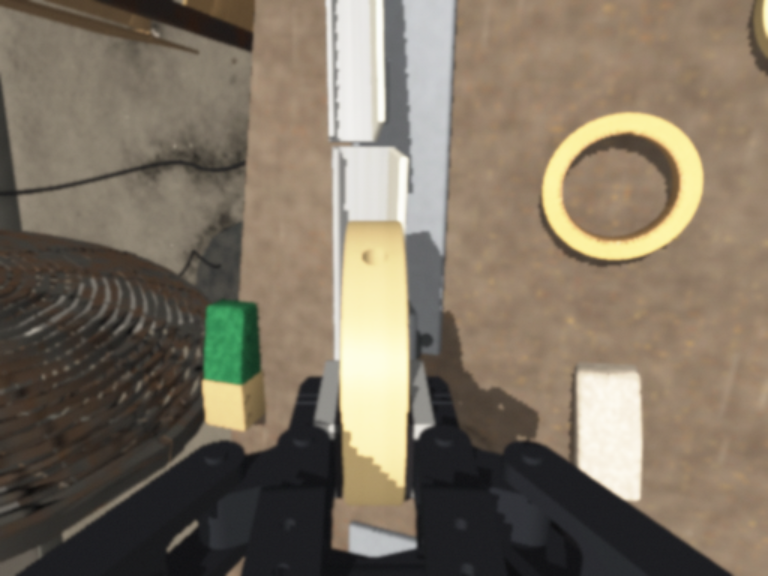

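>>> play_rows([
  [3, -1, -8],
  [5, -1, -11],
  [5, 0, -11],
  [5, 0, -10],
  [2, 0, -6],
  [1, 0, -3],
  [0, 0, 0],
  [0, 0, 0],
], turn=[0, 0, 0, 0, 0, 0, 0, 0])

```text
clock: 12.5
position: [521.1, -104.6, 234.7]
ee_rot: [-0.023, 0.985, -0.031, 0.165]
contact_force: [-0.4, -0.3, -7.8]
gripper_width: 16.0
```

```bash
python3 go.py
```

```text
disc now n,e,u [ 566.6 -127.6  -18.5] to go world [  6.   -0.1 -12. ] hover70 [-23.5  -1.2  51.5]
disc axis err n/e/u [ 0.994  0.023 -0.106] F [-0.4 -0.3 -7.8] 15.990555704679037 12.5 q [ 0.17  0.06 -0.52  0.17 -0.67 -0.24]
```

>>> play_rows([
  [1, 0, -3],
  [1, 0, -3],
  [1, 0, -3],
  [0, 0, -1],
  [0, 0, 0],
], turn=[0, 0, 0, 0, 0])

```text
clock: 13.0
position: [524.9, -104.5, 225.5]
ee_rot: [-0.023, 0.985, -0.031, 0.167]
contact_force: [-0.9, -0.2, -8.1]
gripper_width: 16.4
```

```bash
python3 go.py
```

```text
disc now n,e,u [ 566.2 -127.7  -28.4] to go world [ 2.2 -0.3 -2.8] hover70 [-27.4  -1.3  60.6]
disc axis err n/e/u [ 0.994  0.023 -0.102] F [-0.9 -0.2 -8.1] 16.423418612453162 13.0 q [ 0.16  0.08 -0.53  0.18 -0.65 -0.24]
```

>>> play_rows([
  [1, 0, -2],
  [0, 0, -1],
  [0, 0, 0],
], turn=[0, 0, 0])

```text
clock: 13.3
position: [526.2, -104.4, 222.7]
ee_rot: [-0.023, 0.985, -0.031, 0.167]
contact_force: [-0.4, 0.7, -8.2]
gripper_width: 16.7
```

>>> play_rows([
  [1, 0, -1],
  [0, 0, 0],
], turn=[0, 0])

```text
clock: 13.5
position: [526.8, -104.7, 221.7]
ee_rot: [-0.023, 0.985, -0.032, 0.167]
contact_force: [-1.0, 0.7, -6.5]
gripper_width: 16.4
```

```bash
python3 go.py
```

```text
disc now n,e,u [ 566.3 -128.   -32.7] to go world [0.3 0.  1. ] hover70 [-29.3  -1.   64.4]
disc axis err n/e/u [ 0.994  0.023 -0.102] F [-1.   0.7 -6.5] 16.40835004411472 13.5 q [ 0.16  0.09 -0.53  0.18 -0.63 -0.25]
```

>>> play_rows([
  [0, 0, 0],
  [0, 0, 0],
  [0, 0, 0],
  [0, 0, 0],
  [0, 0, 0],
  [0, 0, 0],
  [0, 0, 0],
  [0, 0, 0],
], turn=[0, 0, 0, 0, 0, 0, 0, 0], grip=1)

```text
clock: 14.3
position: [536.7, -103.7, 233.4]
ee_rot: [-0.026, 0.983, -0.032, 0.181]
contact_force: [-0.3, 1.0, 0.3]
gripper_width: 85.5
```

```bash
python3 st.py
python3 - <<'E'
from h import *
ims=[]
for n in("side","top"):
    im,d,P=grab(n); ims.append(im)
t=cv2.resize(ims[1][170:260,230:430],None,fx=3.9,fy=3.9); s=cv2.resize(ims[0][120:320,200:320],None,fx=1.7,fy=1.7)
c=np.zeros((600,800,3),np.uint8); c[:240,:780]=t[:240]; c[250:590,:204]=s; 
w,_,_=grab("wrist"); c[250:590,230:683]=cv2.resize(w,(453,340)); save(c,"r1.png")
E
```

```text
[ 0.164  0.079 -0.52   0.19  -0.627 -0.246] [ 536.7 -103.7  233.4] z [ 0.358 -0.053 -0.932] x [-0.933 -0.062 -0.355] y [-0.039  0.997 -0.071] tilt 21.22 az -8.4 roll -4.09 F [-0.3  1.   0.3] 85.53021597434012 14.3
```

View pics/r1.png

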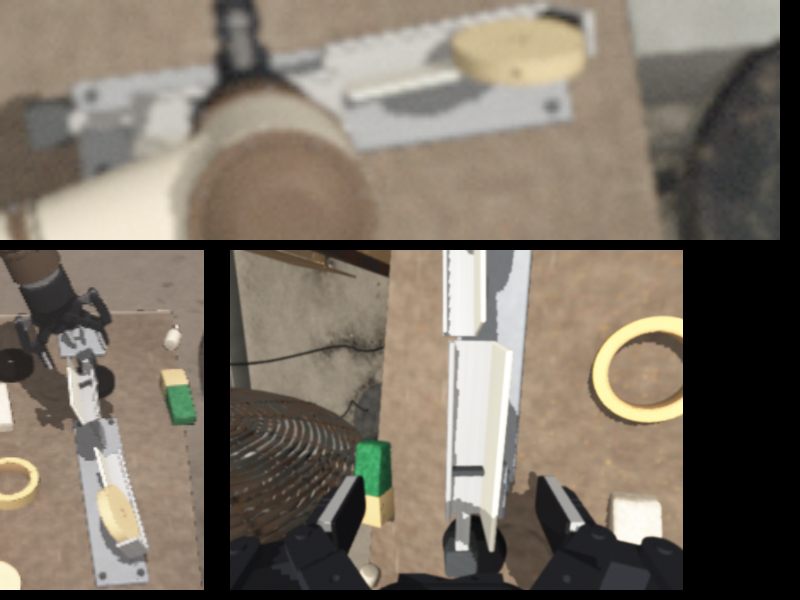

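The disc lies at the stop (top panel, about 518,50) and the tray is empty and back, with its rib visible at (468,470). I'll retract and verify with numbers.

>>> play_rows([
  [-6, 0, 14],
  [-12, 0, 28],
  [-12, 0, 28],
  [-10, 0, 20],
  [0, 0, 0],
  [0, 0, 0],
  [0, 0, 0],
  [0, 0, 0],
  [0, 0, 0],
  [0, 0, 0],
], turn=[0, 0, 0, 0, 0, 0, 0, 0, 0, 0])

```text
clock: 15.45
position: [493.4, -103.9, 319.4]
ee_rot: [-0.025, 0.984, -0.032, 0.175]
contact_force: [-0.2, 0.2, 0.3]
gripper_width: 85.4
```

Run:
```python
from h import *
exec(open("go.py").read().split("s=arm")[0])
im,d,P=grab("wrist"); q=cloud(d,P)@F.T; I=im.astype(int)
s=(d>0)&(q[...,0]>556)&(q[...,0]<568)&(q[...,2]>-130)&(q[...,2]<-40)
for e in(-55,-75,-110,-130,-150,-170): 
    w=q[s&(abs(q[...,1]-e)<4)]; print(e,len(w),np.median(w[:,2]).round(1) if len(w) else "")
for n in("side","top"):
    im,d,P=grab(n); C=cloud(d,P); I=im.astype(int)
    m=(d>0)&(I[...,0]-I[...,2]>40)&(C[...,0]>500)&(C[...,1]<-200)&(C[...,2]>40); p=C[m]; print(n,m.sum(),p.min(0).round(),p.max(0).round())
    for k in("white_bar","green_bar","tape_roll"):
        for r in silhouettes(n,k)[:1]: mm=r["mask"]&(d>0); print(k,np.round(r["bbox"]),np.median(C[mm],0).round())
s=arm.read_state();print(s["position"].round(),s["contact_force"].round(1),s["clock"])
```

```text
-55 64 -85.7
-75 84 -83.5
-110 93 -80.2
-130 107 -78.2
-150 115 -76.1
-170 117 -74.3
side 7230 [ 550. -849.   41.] [1052. -272.  538.]
white_bar [200. 212.  17.  28.] [386.  18.  33.]
green_bar [306. 208.  26.  31.] [733.  37.  32.]
tape_roll [206. 260.  33.  28.] [ 409. -161.   21.]
top 6063 [ 550. -786.   74.] [ 986. -268.  473.]
green_bar [231. 152.  44.  23.] [731.  55.  37.]
[ 494. -104.  320.] [-0.3  0.7  1.2] 15.9
```

```bash
python3 -c "
from bench import arm
print(arm.job_done())"
```

```text
the job is handed in; nothing more can be done
None
```

The brass disc is at the lower end of the fixed track, against the stop. The emptied tray has swung back, and I handed the job in at about 16 s on the robot's clock.

- **Getting the tool to lean:** the moves only allow turns about the vertical. I reached past the arm's limit in free air, which leaned the tool about 25 degrees, then gripped the disc by its upper rim.
- **Placing:** I lowered the disc just past the rib until the wrist force dropped by about 1.6 N, which showed the tray taking weight. Then I opened the gripper, and the disc tipped the tray and rolled down by itself.

**Last checks:**
- **Disc:** the pictures taken just after release show it at the stop. I meant to measure its final position too, but the colour mask picked up background, so that number is not usable.
- **Tray:** its deck profile matches the resting profile from before the disc was placed, to about 1 mm.
- **Bars and tape:** the bars read within 3 mm of where they started. The white bar was confirmed in the side view only, as it was not detected in the final top view. The tape roll reads 7 and 12 mm off along x and y in the side view, with a differently shaped outline, and was not detected in the final top view. The arm never went near it, so I put this down to the view of it being partly blocked, but I did not confirm that.
- **Robot:** clear of everything, with the force reading near zero.
- **Lean at placing:** it had drifted to about 19 degrees by then, which the channel's clearance allowed for.

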